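# Tip the drying tiles across the rack

## Task

The two arch-topped clay tiles in the wooden drying rack need their other faces aired: with a fingertip, gently push the top of each one across the rack so that it tips over and comes to rest leaning on the opposite rail, its foot still in the groove where it stood. Do not grasp or lift any tile, leave the two square tiles leaning as they are, and do not disturb the pots and the knife standing around.

Things in the scene. Friction and masses are not known exactly. Their poses are not given: they have to be found in the camera images.
- rack: Wooden tile-drying rack, fixed. Base board 130 (x) by 470 (y) by 20 thick; origin at the centre of its underside, x across the rack (away from the robot), y along it. A groove 20 wide runs along y through the origin, between battens 12 high. Four loose tiles stand in it in any order, at y about -165, -55, 55, 165 mm (30 mm gaps), each leaning on one of two rails.
- rail_near (a point): Middle of the rack's near rail: a round bar, 10 in diameter, along the rack's y at x = -38 mm, its centre 110 mm above the table. End posts reach 118 mm.
- rail_far (a point): Middle of the far rail, the same bar at x = +38 mm.
- arch_near_top (a point): Arch-topped terracotta tile, loose, 80 wide, 150 tall, 10 thick, 0.15 to 0.31 kg; its top is a half circle of 40 mm radius. It leans 20 degrees from upright, towards the robot, on the near rail. This point: middle of its top edge, mid-thickness, at the start about 163 mm above the table and 46 mm to the robot's side of the groove's centre line (170 mm high when upright).
- arch_near_foot (a point): The same tile: middle of its bottom edge, in mid-thickness, in the groove about 22 mm above the table and up to 6 mm off the groove's centre line. From foot to top is 150 mm. Once a few degrees past upright the tile falls by itself onto the other rail, 20 degrees past upright; a push of 1 to 3 N at its top is enough.
- arch_far_top (a point): The other arch-topped tile, the same in shape and size. It leans 20 degrees from upright, away from the robot, on the far rail. This point: middle of its top edge, mid-thickness, at the start about 163 mm above the table and 46 mm to the far side of the groove's centre line (170 mm high when upright).
- arch_far_foot (a point): The same tile: middle of its bottom edge, in mid-thickness, in the groove about 22 mm above the table and up to 6 mm off the groove's centre line. From foot to top is 150 mm. Once a few degrees past upright the tile falls by itself onto the other rail, 20 degrees past upright; a push of 1 to 3 N at its top is enough.
- square_near_top (a point): Top edge of a square-cornered terracotta tile, 80 wide, 120 tall, 10 thick, leaning on the rail nearer the robot of the same rack: middle of its top edge, about 133 mm above the table. To be left as it is.
- square_far_top (a point): Top edge of a square-cornered terracotta tile, 80 wide, 120 tall, 10 thick, leaning on the rail farther from the robot of the same rack: middle of its top edge, about 133 mm above the table. To be left as it is.
- bowl: Bowl, 104 across, 45 tall, on the table on the robot's side of the rack; origin under its foot.
- tumbler: Clay tumbler, 68 across, 75 tall, on the table behind the rack; origin under its foot.
- jar: Small closed clay jar, 60 across, 60 tall, on the table behind the rack; origin under its foot.
- knife: Wooden-handled trimming knife, about 170 long, 12 high, lying on the table on the robot's side of the rack; origin under its middle.
- arch_near: The whole of the first arch-topped tile (the one that leans towards the robot at the start); origin in the groove's centre line under the tile at the start, axes those of the rack at the start.
- arch_far: The whole of the other arch-topped tile (the one that leans away from the robot at the start); origin and axes likewise.
Not all that is in view belongs to the job. Leave any blue or green look-alike of the arch_near alone.

How it is judged:
At the end, for the whole second after the job is handed in: Each arch-topped tile rests leaning on the opposite rail: top 28 mm or more past the groove's centre line and 125 mm or more above the table, foot in the groove within 35 mm of its start. Square tiles' tops within 25 mm, pots and knife within 30 mm, of their start (x of arch_near_top in the frame of rack above 0.028 m and z of each of arch_near_top, arch_far_top in the frame of rack above 0.125 m and x of arch_near_foot in the frame of rack between -0.012 and 0.012 m and z of each of arch_near_foot, arch_far_foot in the frame of rack below 0.032 m and distance of each of arch_near_foot, arch_far_foot from where it was at the start of the episode below 0.035 m and linear speed of each of arch_near, arch_far below 0.02 m/s and x of arch_far_top in the frame of rack below -0.028 m and x of arch_far_foot in the frame of rack between -0.012 and 0.012 m and distance of each of square_near_top, square_far_top from where it was at the start of the episode below 0.025 m and distance of each of bowl, tumbler, jar, knife from where it was at the start of the episode below 0.03 m); the robot touches nothing.
It fails at once if an arch-topped tile is pinched or shoved hard (fingers on it with over 35 N) (contact force between the fingers and arch_near above 35 N or contact force between the fingers and arch_far above 35 N).
It fails at once if a tile is lifted out of the groove (its foot more than 45 mm above the table) (height (world z) of any of arch_near_foot, arch_far_foot above 0.045 m).
It fails at once if an arch-topped tile is carried or shoved along the rack (its foot more than 50 mm from where it stood) (distance of any of arch_near_foot, arch_far_foot from where it was at the start of the episode above 0.05 m).
It fails at once if a square tile is disturbed (its top moves more than 25 mm) (distance of any of square_near_top, square_far_top from where it was at the start of the episode above 0.025 m).
It fails at once if a pot or the knife is moved more than 30 mm (distance of any of bowl, tumbler, jar, knife from where it was at the start of the episode above 0.03 m).
It also fails if it takes over 38 s, if anything falls off the work surface, if the arm or the gripper's body presses on something with over 40 N, if the wrist force passes 120 N, or if a joint passes its speed limit or range.

## Robot

A 7-joint arm with a two-finger parallel gripper is mounted at the origin on the work surface. World frame = base frame: x ahead of the robot, y to its left, z up, the work surface at z = 0. Lengths are in m, angles in rad, forces in N, time in s.
With the tool pointing down it reaches from about 0.4 to 0.925 m from the base axis. Payload 4.1 kg.
Tool frame: the origin (TCP) lies midway between the tips of the shut fingers; the grasp point (between the pads) lies 19 mm behind it (robot.grip_depth is the distance from the TCP to the grasp point, in m); y points along the fingers, x is the direction in which the jaws open and shut, and the axes are right-handed (so a half turn about y gives the same grasp; the last joint's range is limited). The gripper opens to 85 mm and grips with 20 to 120 N. Pads are 22 mm wide; open, the fingers measure 114 mm over their backs; the gripper's body (76 mm by 85 mm) begins 54 mm behind the grasp point. The pads swing forward as they close: fully open they stand 13 mm farther back than shut.
Start: joints at [-1.346, 0.398, 0.045, 1.537, -0.019, 1.207, -0.051], TCP at [0.207, 0.616, 0.231] pointing down, gripper open.
Joint ranges: [-2.82, 2.82], [-0.49, 2.23], [-1.37, 1.46], [0, 2.46], [-1.36, 4.5], [0.23, 2], [-2.94, 2.94]. Speed limits (rad/s): [2.57, 2.57, 3.14, 3.14, 3.14, 3.14, 3.14].

## Interface

Orientations are given as [roll, pitch, yaw] about the fixed x, y, z axes, in that order (R = Rz(yaw) Ry(pitch) Rx(roll)).
In Python, from bench import robot gives the robot as it stands.
- The arm moves only by the tool drive_tool, never from a script. Its argument "increments" is one flat list of numbers, 7 for each row, row after row: the shift along the tool's x, y, z in cm, then the turn, a rotation vector about the tool's x, y, z in rad, then the opening, from 0 (shut) to 1 (fully open). In form: [tx, ty, tz, ax, ay, az, gripper, tx, ty, tz, ax, ay, az, gripper, ...]. A call has 1 to 20 rows; each row is the pose to reach, as a shift and turn from the pose commanded when the call began, along the tool's axes at that moment; what a row does not reach only later rows make up. A row lasts 1/8 s, in which the tool goes at most 62.5 mm and 10.7 degrees, less where a joint would pass 70% of its speed; a pose out of reach is approached as far as the arm can. A call with a gripper value outside its range is refused whole. The fingers move at their own pace and stop on an object; "force" is the grip in N (left out, the last holds). Time passes only in rows, so rows that repeat a pose let the fingers close. It gives the time, the measured TCP pose, the force and the opening at its end, in the units of the state.
- robot.get_obs(): the state, without advancing time (a new reading comes with each control period).
- robot.get_image(name): name is "scene" or "side" or "wrist"; returns a dict with "img" (384x512x3 uint8, blue, green, red), "intrinsics" (3x3 intrinsics, pixels), "pose" (4x4, takes a point from camera to world coordinates). Camera axes: x right, y down, z forward; pixel columns grow to the right and rows downward; lengths in m; the calibration is good to about 2 mm. A picture is of the moment at which its call begins. There is no depth.
- robot.sign_off(): hands the job in, once; it reports no verdict.
Trained networks look in a picture, given as the dict that the camera call returned (one of the last four; its "shot" number tells which), for a name from the list of things; names that differ only in an ending like _2 or _b are one class to them, and where a whole thing is asked for, a point or a joint stands for the part that bears it (a point fixed in the world has none). Each returns a list of dicts, best first, with "score" (0 to 1); they miss things now and then, are a little off and sometimes report something else, mostly with a low value. They report only what shows in the picture. A call takes as long as a camera call. They do not tell look-alikes from the thing itself.
- robot.find_in(picture, target): "point" ([x, y, z] in m, in the coordinates of the camera as it stood for that picture, good to about 4 mm: the middle of the surface that is visible of it).
- robot.pinpoint(picture, target): "point" ([x, y, z] in m, in the coordinates of the camera as it stood for that picture, good to about 4 mm: a listed point, or the origin of a listed thing).
The state is a dict: "t": time; "joint_positions": joint angles; "qd": joint speeds; "joint_efforts": joint torques, N m; "tool_pos": TCP position; "ee_rot": TCP orientation; "contact_force": force on the tool from outside, world axes, zero at the start; "wrist_torque": the same for the moment, N m; "width": finger opening in m.
Only numpy, scipy, OpenCV 4.12 (cv2) and the standard library are available. Lean on these libraries where they do the work, as an engineer would, in place of code of your own. Each camera call takes 0.05 s, during which the arm holds its last target. There are 200 camera calls.

## Working session

There is one attempt and no reset: what is moved stays moved. The work goes in short steps, Python scripts to look and compute and a tool call to move; the robot and the scene stay as the last step left them, time stands still between calls to the robot, and variables do not carry over. Pictures are saved under pics/ and viewed, about 8 in all and at most 12, crops included, and the job is handed in when it is done.

Besides the shell and the picture viewer there is one more tool, called after "Request:" as name(argument=value, ...), one argument or row to a line, values as JSON. drive_tool: Moves the arm, as the interface text tells. Its arguments: {"type":"object","properties":{"increments":{"type":"array","items":{"type":"number"}},"force":{"type":"number"}},"required":["increments"]}

```bash
mkdir -p pics
cat > h.py <<'E'
import numpy as np, cv2
from bench import robot
names="rack rail_near rail_far arch_near_top arch_near_foot arch_far_top arch_far_foot square_near_top square_far_top bowl tumbler jar knife".split()
def look(cam,tag,names=names):
    p=robot.get_image(cam); cv2.imwrite(f"pics/{tag}.png",p["img"]); T=np.array(p["pose"])
    for n in names:
        for d in robot.pinpoint(p,n)[:3]:
            c=np.array(d["point"]); w=T[:3,:3]@c+T[:3,3]; uv=np.array(p["intrinsics"])@c
            print(cam,n,round(d["score"],2),w.round(3),(uv[:2]/uv[2]).round())
E
python3 - <<'E'
from h import *
print(robot.get_obs())
look("scene","scene0"); look("side","side0")
E
```

```text
{'t': 0.0, 'joint_positions': array([-1.34599439,  0.39917101,  0.0450598 ,  1.53791214, -0.01871578,
        1.206842  , -0.05067673]), 'qd': array([ 9.36228778e-04, -2.20336286e-04,  1.24181254e-03,  9.94885006e-04,
       -1.15498401e-04,  1.17791800e-03,  8.78666979e-05]), 'joint_efforts': array([ 4.40454687e-04, -4.75123322e+01,  1.36513822e+00, -2.54216123e+01,
        1.17018807e-02,  9.65446903e-03, -9.22722847e-06]), 'tool_pos': array([0.20660172, 0.61562606, 0.23026322]), 'ee_rot': array([-1.57092378,  0.00190623,  1.24709952]), 'contact_force': array([-0.37301887, -0.03501631, -0.30947878]), 'wrist_torque': array([ 0.00897236, -0.03190437,  0.01437091]), 'width': 0.08522137876715871}
scene rack 0.74 [ 0.523 -0.027  0.002] [230. 205.]
scene rack 0.55 [0.455 0.137 0.16 ] [288. 210.]
scene rail_near 0.82 [ 0.483 -0.032  0.111] [240. 177.]
scene rail_far 0.95 [ 0.557 -0.025  0.113] [217. 191.]
scene rail_far 0.34 [ 0.644 -0.12  -0.004] [176. 203.]
scene arch_near_top 0.89 [0.437 0.335 0.004] [335. 295.]
scene arch_near_top 0.78 [ 0.163 -0.369  0.003] [268.  79.]
scene arch_nea
[... 1124 characters left out ...]
0.002] [193. 162.]
side arch_near_top 0.59 [0.46  0.142 0.166] [230. 150.]
side arch_near_foot 0.97 [ 0.261 -0.252  0.001] [236. 339.]
side arch_near_foot 0.92 [0.587 0.34  0.013] [236. 146.]
side arch_near_foot 0.62 [0.508 0.141 0.018] [246. 188.]
side arch_far_top 0.91 [ 0.564 -0.081  0.162] [314. 188.]
side arch_far_top 0.17 [ 0.494 -0.189  0.134] [315. 236.]
side arch_far_foot 0.78 [ 0.513 -0.085  0.024] [292. 238.]
side arch_far_foot 0.67 [ 0.382 -0.119  0.003] [254. 273.]
side square_near_top 0.83 [ 0.495 -0.19   0.135] [316. 236.]
side square_far_top 0.97 [0.546 0.028 0.132] [281. 175.]
side bowl 0.71 [ 0.382 -0.122  0.002] [254. 274.]
side knife 0.7 [ 0.391  0.076 -0.001] [219. 222.]
```

Run:
```python
from h import *
a=cv2.imread("pics/scene0.png")[60:300,100:420];b=cv2.imread("pics/side0.png")[90:330,120:440]
cv2.imwrite("pics/v1.png",cv2.resize(np.vstack([a,b]),None,fx=1.25,fy=1.25) if 0 else cv2.resize(np.hstack([a,b]),(800,300)))
cv2.imwrite("pics/s2.png",cv2.resize(a,(800,600)))
```

```text
(no output)
```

View pics/s2.png

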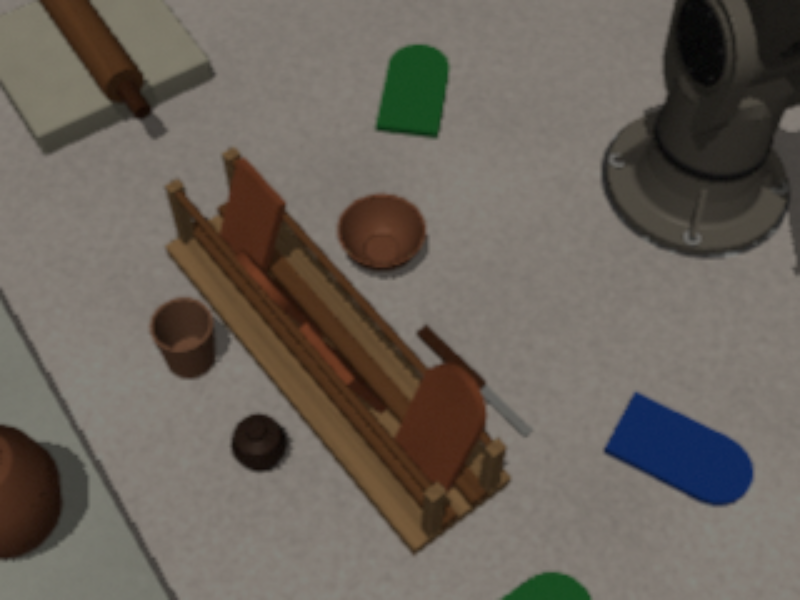

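View pics/side0.png

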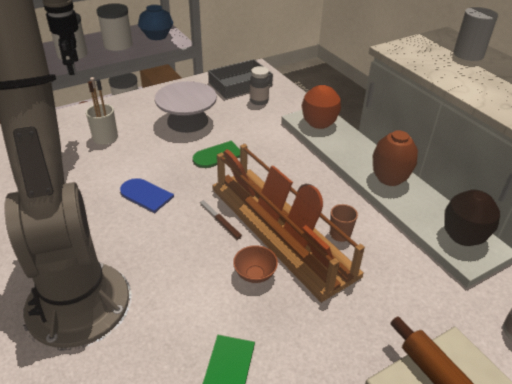

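The pictures show the rack at about (230,205) in the scene view. Along +y its tiles are square_near, arch_far (leaning far), square_far, arch_near (leaning near, scene about (288,210)). The blue and green tiles lie flat on the table, so they are look-alikes. First I'll shut the fingers, turn to the rack's yaw and go above the robot's side of arch_near.

Request:
drive_tool(
  increments=[-2, 0, -2, 0, -0.1, 0, 0, -6, 0, -5, 0, -0.2, 0, 0, -10, 0, -9, 0, -0.3, 0, 0, -14, 0, -12.5, 0, -0.36, 0, 0, -18, 0, -16, 0, -0.36, 0, 0, -22, 0, -19.5, 0, -0.36, 0, 0, -26, 0, -23, 0, -0.36, 0, 0, -30, 0, -27, 0, -0.36, 0, 0, -34, 0, -30.5, 0, -0.36, 0, 0, -37, 0, -33, 0, -0.36, 0, 0, -38.4, 0, -34.4, 0, -0.36, 0, 0, -38.4, 0, -34.4, 0, -0.36, 0, 0, -38.4, 0, -34.4, 0, -0.36, 0, 0],
)

```text
t: 3.02
tool_pos: [0.4104, 0.1439, 0.2314]
ee_rot: [-1.571, -0.001, 1.608]
contact_force: [0.3, -0.1, -0.9]
width: 0.0
```

Run:
```python
from h import *
o=robot.get_obs(); print(o["t"],o["tool_pos"],o["ee_rot"],o["width"],o["contact_force"])
ns="rack arch_near_top arch_near_foot square_far_top arch_far_top rail_near rail_far".split()
look("wrist","wrist1",ns); look("side","side1",ns)
```

```text
3.025 [0.41039675 0.14389817 0.23137223] [-1.57074934e+00 -6.79378258e-04  1.60843412e+00] 9.669226617916473e-06 [ 0.33771801 -0.07313766 -0.90661845]
wrist rack 0.91 [ 0.514 -0.027 -0.002] [129. 236.]
wrist arch_near_top 0.61 [0.222 0.345 0.003] [434.  13.]
wrist arch_near_top 0.55 [0.439 0.339 0.009] [398. 196.]
wrist arch_near_top 0.55 [ 0.393  0.077 -0.001] [201. 153.]
wrist arch_near_foot 0.9 [0.593 0.345 0.003] [382. 294.]
wrist arch_near_foot 0.66 [0.288 0.21  0.007] [312.  70.]
wrist rail_near 0.79 [ 0.479 -0.029  0.107] [ 80. 248.]
wrist rail_far 0.78 [ 0.558 -0.026  0.111] [ 90. 316.]
wrist rail_far 0.53 [ 0.516 -0.028  0.001] [127. 238.]
side rack 0.59 [ 0.514 -0.022 -0.001] [279. 229.]
side rack 0.38 [ 0.394  0.076 -0.001] [220. 222.]
side arch_near_top 0.78 [0.228 0.345 0.004] [125. 183.]
side arch_near_top 0.69 [ 0.396  0.074 -0.002] [221. 222.]
side arch_near_top 0.58 [0.436 0.34  0.006] [192. 162.]
side arch_near_foot 0.83 [0.507 0.144 0.019] [245. 188.]
side arch_near_foot 0.82 [ 0.255 -0.255  0.002] [234. 341.]
side arch_near_foot 0.8 [0.592 0.341 0.007] [238. 146.]
side square_far_top 0.88 [0.548 0.029 0.13 ] [282. 175.]
side square_far_top 0.66 [ 0.514 -0.026 -0.001] [280. 230.]
side arch_far_top 0.66 [ 0.566 -0.078  0.162] [314. 187.]
side rail_near 0.89 [ 0.475 -0.03   0.11 ] [269. 204.]
side rail_far 0.66 [ 0.555 -0.02   0.108] [294. 192.]
```

View pics/wrist1.png

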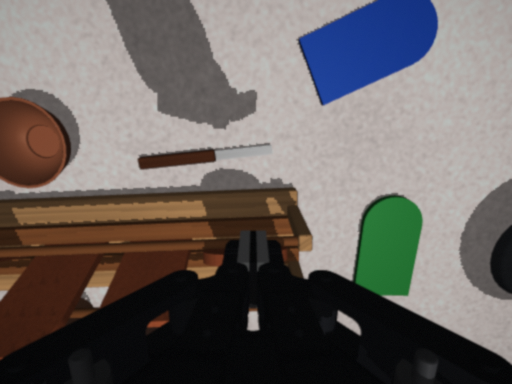

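The wrist view shows the rack parallel to the fingers to within about 2°, with the shut fingertips at (255,250) on the robot's side of arch_near and clear of the knife and bowl. Next I'll lower to z of about 0.14 and push slowly in +x to just before upright.

Request:
drive_tool(
  increments=[0, 3, 0, 0, 0, 0, 0, 0, 6.5, 0, 0, 0, 0, 0, 0, 9.1, 0, 0, 0, 0, 0, 0, 9.1, -1, 0, 0, 0, 0, 0, 9.1, -2, 0, 0, 0, 0, 0, 9.1, -3, 0, 0, 0, 0, 0, 9.1, -3.7, 0, 0, 0, 0, 0, 9.1, -4.4, 0, 0, 0, 0, 0, 9.1, -5, 0, 0, 0, 0, 0, 9.1, -5.6, 0, 0, 0, 0, 0, 9.1, -6.2, 0, 0, 0, 0, 0, 9.1, -6.8, 0, 0, 0, 0, 0, 9.1, -7.2, 0, 0, 0, 0, 0, 9.1, -7.2, 0, 0, 0, 0],
)

```text
t: 5.58
tool_pos: [0.483, 0.1454, 0.1403]
ee_rot: [-1.571, 0.0, 1.607]
contact_force: [0.3, -0.1, 0.1]
width: 0.0
```

Run:
```python
from h import *
o=robot.get_obs(); print(o["t"],o["tool_pos"],o["contact_force"])
look("side","side2",["arch_near_top","arch_near_foot"])
a=cv2.imread("pics/side2.png")[110:310,180:400]; cv2.imwrite("pics/side2c.png",cv2.resize(a,(660,600),interpolation=cv2.INTER_CUBIC))
```

```text
5.575 [0.4830084  0.14536969 0.14027969] [ 0.2841573  -0.09005679  0.14587455]
side arch_near_top 0.84 [0.228 0.343 0.007] [125. 182.]
side arch_near_top 0.76 [0.441 0.337 0.006] [194. 162.]
side arch_near_top 0.69 [0.506 0.145 0.172] [245. 143.]
side arch_near_foot 0.97 [0.59  0.339 0.01 ] [237. 146.]
side arch_near_foot 0.96 [ 0.262 -0.255 -0.003] [237. 341.]
side arch_near_foot 0.84 [0.509 0.143 0.016] [246. 189.]
```

View pics/side2c.png

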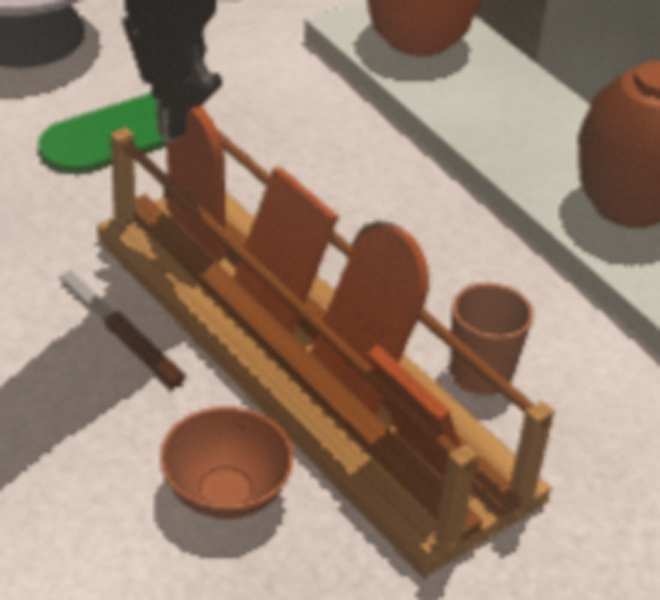

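The crop shows the fingertip at (175,125) on arch_near's top edge. The tile is almost upright (top x 0.506, z 0.172), its foot is in the groove and its neighbours haven't moved. I'll push a little further so it tips.

Request:
drive_tool(
  increments=[0, 0, -0.4, 0, 0, 0, 0, 0, 0, -0.8, 0, 0, 0, 0, 0, 0, -1.2, 0, 0, 0, 0, 0, 0, -1.6, 0, 0, 0, 0, 0, 0, -2, 0, 0, 0, 0, 0, 0, -2, 0, 0, 0, 0, 0, 0, -2, 0, 0, 0, 0],
)

```text
t: 6.6
tool_pos: [0.5026, 0.1461, 0.1403]
ee_rot: [-1.571, -0.0, 1.607]
contact_force: [-0.4, 0.1, 0.8]
width: 0.0004
```

Run:
```python
from h import *
o=robot.get_obs(); print(o["t"],o["tool_pos"],o["contact_force"])
look("side","side3",["arch_near_top","arch_near_foot","arch_far_top","arch_far_foot","square_far_top"])
```

```text
6.6 [0.50263218 0.14607284 0.14025155] [-0.37128111  0.12063958  0.77911554]
side arch_near_top 0.93 [0.437 0.339 0.005] [193. 162.]
side arch_near_top 0.85 [0.533 0.146 0.17 ] [254. 140.]
side arch_near_top 0.8 [0.229 0.343 0.007] [125. 182.]
side arch_near_foot 0.96 [0.506 0.143 0.018] [245. 188.]
side arch_near_foot 0.92 [0.592 0.342 0.008] [237. 146.]
side arch_near_foot 0.82 [0.289 0.209 0.   ] [163. 205.]
side arch_far_top 0.75 [ 0.563 -0.08   0.161] [313. 188.]
side arch_far_foot 0.77 [ 0.514 -0.085  0.024] [293. 238.]
side square_far_top 0.84 [0.547 0.03  0.133] [281. 174.]
```

Request:
drive_tool(
  increments=[0, 0, -0.5, 0, 0, 0, 0, 0, 0, -1, 0, 0, 0, 0, 0, 0, -1, 0, 0, 0, 0, 0, 0, -1, 0, 0, 0, 0],
)

```text
t: 7.4
tool_pos: [0.5126, 0.1464, 0.1402]
ee_rot: [-1.571, 0.0, 1.607]
contact_force: [-0.4, -0.2, -0.2]
width: 0.0001
```

Run:
```python
from h import *
o=robot.get_obs(); print(o["t"],o["tool_pos"],o["contact_force"])
look("side","side4",["arch_near_top","arch_near_foot"])
look("scene","scene4",["arch_near_top","arch_near_foot"])
```

```text
7.4 [0.51264651 0.14642299 0.14020141] [-0.43476504 -0.18083803 -0.20772644]
side arch_near_top 0.91 [0.439 0.337 0.004] [194. 162.]
side arch_near_top 0.91 [0.226 0.344 0.004] [125. 183.]
side arch_near_top 0.89 [0.547 0.146 0.165] [258. 140.]
side arch_near_foot 0.83 [0.588 0.344 0.006] [236. 146.]
side arch_near_foot 0.77 [ 0.26  -0.256  0.002] [236. 340.]
side arch_near_foot 0.65 [0.505 0.141 0.02 ] [245. 188.]
scene arch_near_top 0.9 [0.227 0.345 0.004] [400. 255.]
scene arch_near_top 0.8 [ 0.437  0.335 -0.   ] [335. 295.]
scene arch_near_top 0.56 [ 0.161 -0.367  0.002] [269.  79.]
scene arch_near_foot 0.79 [ 0.259 -0.253  0.01 ] [264. 112.]
scene arch_near_foot 0.69 [ 0.52  -0.086  0.023] [220. 186.]
scene arch_near_foot 0.64 [0.296 0.202 0.006] [346. 227.]
```

Arch_near's top is now at x 0.547, so it is leaning far. I'll back off, lift, and cross to the far side of arch_far.

Request:
drive_tool(
  increments=[0, -0.5, 1, 0, 0, 0, 0, 0, -5, 1, 0, 0, 0, 0, 0, -9.5, 0, 0, 0, 0, 0, -3, -9.5, -1.5, 0, 0, 0, 0, -8, -9.5, -4, 0, 0, 0, 0, -13, -9.5, -6, 0, 0, 0, 0, -18, -9.5, -8, 0, 0, 0, 0, -22, -9.5, -8.9, 0, 0, 0, 0, -23.1, -9.5, -8.9, 0, 0, 0, 0, -23.1, -9.5, -8.9, 0, 0, 0, 0, -23.1, -9.5, -8.9, 0, 0, 0, 0],
)

```text
t: 9.07
tool_pos: [0.6098, -0.0786, 0.2353]
ee_rot: [-1.571, -0.002, 1.61]
contact_force: [0.2, -0.2, 0.7]
width: 0.0001
```

Run:
```python
from h import *
o=robot.get_obs(); print(o["t"],o["tool_pos"],o["ee_rot"],o["contact_force"])
ns=["arch_near_top","arch_near_foot","arch_far_top","arch_far_foot"]
look("side","side5",ns);look("scene","scene5",ns)
a=cv2.imread("pics/side5.png")[110:310,180:400]; b=cv2.imread("pics/scene5.png")[90:290,140:360]
cv2.imwrite("pics/c5.png",cv2.resize(np.hstack([a,b]),(792,360),interpolation=cv2.INTER_CUBIC))
```

```text
9.075 [ 0.6098143  -0.07863255  0.23526238] [-1.57059078 -0.00179562  1.60996181] [ 0.1756615  -0.1752699   0.70359054]
side arch_near_top 0.97 [0.227 0.343 0.007] [125. 182.]
side arch_near_top 0.88 [0.547 0.145 0.166] [258. 140.]
side arch_near_top 0.65 [0.439 0.341 0.003] [193. 162.]
side arch_near_foot 0.94 [0.29  0.21  0.004] [163. 204.]
side arch_near_foot 0.77 [0.504 0.144 0.019] [244. 188.]
side arch_near_foot 0.75 [0.589 0.338 0.008] [237. 147.]
side arch_far_top 0.88 [ 0.565 -0.079  0.163] [314. 187.]
side arch_far_foot 0.81 [ 0.515 -0.085  0.025] [293. 237.]
scene arch_near_top 0.73 [0.228 0.345 0.003] [400. 255.]
scene arch_near_top 0.65 [0.439 0.335 0.003] [335. 295.]
scene arch_near_top 0.59 [ 0.16  -0.368  0.004] [269.  79.]
scene arch_near_foot 0.75 [0.294 0.203 0.006] [347. 227.]
scene arch_near_foot 0.65 [ 0.261 -0.257  0.009] [263. 111.]
scene arch_near_foot 0.64 [0.592 0.339 0.007] [285. 330.]
scene arch_far_top 0.78 [ 0.566 -0.086  0.166] [200. 165.]
scene arch_far_foot 0.47 [ 0.518 -0.089  0.02 ] [220. 185.]
```

View pics/c5.png

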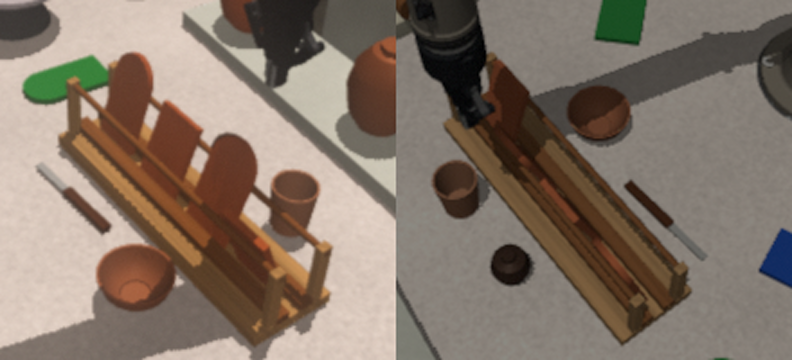

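Both views show arch_near leaning on the far rail with its foot in the groove, and everything else in place. The finger is over the far side of arch_far (side crop (275,80)). I'll lower and push it in −x.

Request:
drive_tool(
  increments=[0, 3, 0, 0, 0, 0, 0, 0, 6.5, 0, 0, 0, 0, 0, 0, 9.5, 0, 0, 0, 0, 0, 0, 9.5, 1, 0, 0, 0, 0, 0, 9.5, 2, 0, 0, 0, 0, 0, 9.5, 3, 0, 0, 0, 0, 0, 9.5, 3.7, 0, 0, 0, 0, 0, 9.5, 4.4, 0, 0, 0, 0, 0, 9.5, 5, 0, 0, 0, 0, 0, 9.5, 5.6, 0, 0, 0, 0, 0, 9.5, 6.2, 0, 0, 0, 0, 0, 9.5, 6.8, 0, 0, 0, 0, 0, 9.5, 7.4, 0, 0, 0, 0, 0, 9.5, 7.8, 0, 0, 0, 0, 0, 9.5, 7.8, 0, 0, 0, 0],
)

```text
t: 11.45
tool_pos: [0.5319, -0.084, 0.1403]
ee_rot: [-1.571, -0.0, 1.607]
contact_force: [-0.1, -0.4, -0.4]
width: 0.0002
```

Run:
```python
from h import *
o=robot.get_obs(); print(o["t"],o["tool_pos"],o["contact_force"])
look("side","side6",["arch_far_top","arch_far_foot"])
```

```text
11.45 [ 0.53185219 -0.08397495  0.14030714] [-0.10545399 -0.35541407 -0.35385538]
side arch_far_top 0.59 [ 0.513 -0.084  0.169] [297. 194.]
side arch_far_foot 0.66 [ 0.514 -0.084  0.019] [293. 239.]
```

Arch_far is upright. I'll push on past the tipping point, hold so it can settle, then back off and lift.

Request:
drive_tool(
  increments=[0, 0, 0.5, 0, 0, 0, 0, 0, 0, 1, 0, 0, 0, 0, 0, 0, 1.5, 0, 0, 0, 0, 0, 0, 2, 0, 0, 0, 0, 0, 0, 2.5, 0, 0, 0, 0, 0, 0, 3, 0, 0, 0, 0, 0, 0, 3, 0, 0, 0, 0, 0, 0, 3, 0, 0, 0, 0, 0, 0, 3, 0, 0, 0, 0, 0, 0, 2, 0, 0, 0, 0, 0, -4, 2, 0, 0, 0, 0, 0, -8, 1, 0, 0, 0, 0, 0, -11, -1, 0, 0, 0, 0, 0, -11, -3, 0, 0, 0, 0, 0, -11, -3, 0, 0, 0, 0],
)

```text
t: 13.48
tool_pos: [0.5636, -0.0824, 0.2503]
ee_rot: [-1.572, 0.001, 1.608]
contact_force: [-0.7, 0.9, -0.3]
width: -0.0001
```

Run:
```python
from h import *
o=robot.get_obs(); print(o["t"],o["tool_pos"],o["contact_force"])
look("side","side7",names[1:]);look("scene","scene7",names[1:])
a=cv2.imread("pics/side7.png")[110:310,180:400]; b=cv2.imread("pics/scene7.png")[90:290,140:360]
cv2.imwrite("pics/c7.png",cv2.resize(np.hstack([a,b]),(792,360),interpolation=cv2.INTER_CUBIC))
```

```text
13.475 [ 0.56359104 -0.08238727  0.25032183] [-0.6725937   0.90445454 -0.33311159]
side rail_near 0.8 [ 0.478 -0.027  0.107] [270. 204.]
side rail_far 0.91 [ 0.557 -0.02   0.111] [295. 190.]
side arch_near_top 0.98 [0.546 0.148 0.165] [257. 140.]
side arch_near_top 0.92 [0.224 0.341 0.005] [124. 184.]
side arch_near_top 0.6 [0.441 0.338 0.003] [194. 162.]
side arch_near_foot 0.93 [0.291 0.213 0.003] [163. 203.]
side arch_near_foot 0.79 [0.506 0.143 0.02 ] [245. 188.]
side arch_near_foot 0.79 [ 0.258 -0.254  0.001] [235. 340.]
side arch_far_top 0.68 [ 0.475 -0.088  0.167] [284. 201.]
side arch_far_foot 0.89 [ 0.517 -0.083  0.021] [293. 237.]
side arch_far_foot 0.47 [0.393 0.074 0.   ] [220. 222.]
side square_near_top 0.74 [ 0.492 -0.188  0.135] [314. 236.]
side bowl 0.88 [ 0.383 -0.119  0.003] [254. 273.]
side tumbler 0.8 [ 0.646 -0.116  0.001] [342. 233.]
side jar 0.78 [ 0.634  0.03  -0.003] [305. 203.]
scene rail_near 0.75 [ 0.482 -0.033  0.11 ] [240. 176.]
scene rail_near 0.64 [ 0.52  -0.028  0.001] [231. 205.]
scene rail_far 0.92 [ 0.556 -0.022  0.116] [218. 191.]
scene rail_far 0
[... 291 characters left out ...]
0.7 [0.588 0.337 0.006] [286. 329.]
scene arch_near_foot 0.67 [0.505 0.137 0.025] [269. 244.]
scene arch_far_top 0.77 [ 0.481 -0.092  0.167] [228. 148.]
scene arch_far_foot 0.96 [ 0.522 -0.086  0.018] [219. 187.]
scene square_near_top 0.87 [ 0.495 -0.194  0.139] [204. 130.]
scene square_near_top 0.62 [ 0.388 -0.128  0.001] [251. 159.]
scene square_far_top 0.55 [ 0.476 -0.092  0.164] [230. 147.]
scene bowl 0.79 [ 0.385 -0.127 -0.002] [252. 159.]
scene bowl 0.38 [ 0.556 -0.026  0.112] [217. 191.]
scene tumbler 0.87 [ 0.643 -0.12  -0.001] [176. 202.]
scene tumbler 0.52 [0.545 0.145 0.162] [258. 231.]
scene jar 0.68 [0.638 0.031 0.002] [204. 242.]
scene knife 0.55 [0.398 0.077 0.003] [288. 211.]
```

View pics/c7.png

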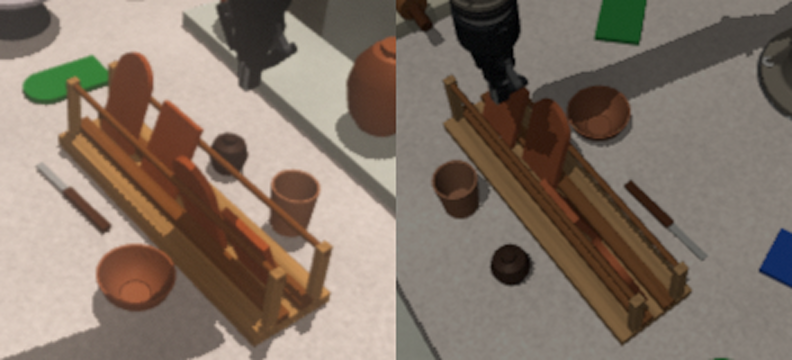

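Both views show arch_far leaning on the near rail with its foot in the groove, and the neighbours, pots and knife where they were. The arm is clear of everything, so I'm handing in.

Run:
```python
from h import *
look("side","side8",["arch_far_top","square_far_top"]); print(robot.sign_off())
```

```text
side arch_far_top 0.7 [ 0.477 -0.09   0.165] [285. 201.]
side arch_far_top 0.53 [ 0.481 -0.03   0.11 ] [271. 203.]
side square_far_top 0.78 [0.545 0.03  0.13 ] [281. 175.]
the job is handed in; nothing more can be done
None
```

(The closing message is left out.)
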